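# Move the sensor clip onto the loaded shear box

## Task

Squeeze the sprung sensor clip open, lift it off its parking fin and clip it onto the middle of the upright steel tab of the shear box that has its brass loading cap in place, not the empty one. Push it down gently until it is fully home on the tab's edge, with its sensing stem pushed in, then let it grip the tab and leave it upright; the tab's height is set differently every time, so feel for it. Do not disturb the other things on the bench.

Things in the scene. Friction and masses are not known exactly. Their poses are not given: they have to be found in the camera images.
- clip: Sprung clip like a big clothes peg, 115 mm tall, about 150 g, parked upright, jaws down, gripping the last 22 mm of the parking fin. Origin: centre of its hinge barrel (14 mm thick, 36 mm long). z up to the handles, y along hinge and gripped edge, x across the jaws: handles are squeezed together, jaws part, along x. This body is the -x half; squeezed by both handles, it tilts 0.175 rad about y.
- clip_handles (a point): Point midway between the two flat black handles, 42 mm above the hinge: pinch here, along the clip's x. Handles are 30 mm wide (y), reach 64 mm above the hinge and splay as a V: 43 mm over the outsides here at rest, 50 mm at the top, 28 mm and parallel when squeezed to the stop (10 to 15 N; 30 N holds firmly). Below, shoulders 54 mm wide stick out, top 9 mm above the hinge (14 when squeezed).
- clip_throat (a point): Throat between the jaws, 14 mm below the hinge: the edge lies here, against a grey throat block, when the clip is fully home. The stem's foot, when out, hangs 8 mm lower (22 mm below the hinge).
- clip_jaws (a point): Middle of the steel jaw faces, 35 mm below the hinge. Faces run from 24 to 46 mm below the hinge, 26 mm wide (y), with flared lips down to 51 mm. Gap 6 mm when on a fin; 14 mm at the top of the faces and 22 mm at their foot when squeezed to the stop.
- clip_jaw (a joint): Angle between the clip's halves: 0 when the jaws are parallel on a 6 mm fin or tab, 0.35 squeezed fully open (stop), -0.14 shut on nothing. The spring pushes toward shut (0.35 N m at 0, 0.53 N m at 0.35).
- clip_stem (a joint): Sensing stem in the clip's throat: a small brass foot 12 x 16 mm between the jaws, pushed up into the throat by the edge that the clip sits on. 0 = out, 0.008 = fully pushed in (m). Its spring gives 1 N when out, 3 N fully in.
- park: Fixed parking stand: grey base 100 x 120 x 14 mm with a 6 mm thick, 60 mm wide upright steel fin whose top edge is 110 mm above the bench. Origin on the bench under the middle of the fin; x is the fin's thickness direction, y along its edge, z up.
- capped_box: The target: fixed shear box station on a grey base 210 x 115 mm, with a square brass box 90 x 100 mm, top at 70 mm, holding a brass loading cap. Beside the box a flat upright steel tab, 6 mm thick, 60 mm wide. Origin on the bench under the middle of the tab; x through the tab's thickness (brass box on the -x side, a load cell up to 66 mm high on the +x side), y along its edge, z up.
- open_box: A second fixed station, the same in all but its box, which is empty: an open 62 mm round hole and no loading cap. Its tab also has its own height. Same frame. Leave it alone.
- load_cap: Bystander: loose brass loading cap, 68 mm wide, 42 mm high. Origin at the centre of its underside.
- tin: Bystander: closed aluminium sample tin, 66 mm wide, 85 mm high. Origin at the centre of its underside.
- cutter: Bystander: thin steel cutting ring, 68 mm wide, 30 mm high. Origin at the centre of its underside.
- knife: Bystander: spatula lying flat, 190 mm long.
- tab_foot (a point): Point 70 mm above the bench in the target's tab, midway along it. The tab's level top edge is 45 to 90 mm above this point, at a height set by hand each time and not measured: feel it or see it. The tab is clamped and stays put under pushes below 100 N.
- cap_knob (a point): Top of the knob of the loading cap in the target's box, 102 mm above the bench, 53 mm from the tab; the cap is 52 mm wide, the knob 16 mm.

How it is judged (in metres and radians):
On the way, in this order (a step that is already met when the one before it is completed fails the run):
1. the clip is squeezed open at the parking fin (value of joint clip_jaw above 0.15 rad and horizontal distance between clip and park below 0.03 m), for 0.1 s.
2. the clip is carried clear of the parking stand (horizontal distance between clip and park above 0.08 m and height (world z) of clip above 0.12 m), for 0.1 s.
At the end, for the whole second after the job is handed in: The clip grips the tab of the capped shear box, both jaws on it (jaw angle within 0.07 rad of 0), pushed home so that the sensing stem is in by more than 5 of its 8 mm, its hinge over the tab within 12 mm across and within 14 mm of the middle along the edge, upright within 0.2 rad and at rest (value of joint clip_stem above 0.005 m and value of joint clip_jaw between -0.07 and 0.07 rad and contact force between clip and capped_box above 2 N and x of clip in the frame of capped_box between -0.012 and 0.012 m and y of clip in the frame of capped_box between -0.014 and 0.014 m and angle between clip's own z axis and vertical below 0.2 rad and linear speed of clip below 0.02 m/s); the robot touches nothing.
It fails at once if the clip is rammed: it presses on the capped shear box station with more than 40 N (contact force between clip and capped_box above 40 N).
It fails at once if the clip touches the empty shear box station (contact force between clip and open_box above 0.5 N).
It fails at once if a bystander (loading cap, tin, cutting ring or spatula) is moved more than 25 mm (distance of any of load_cap, tin, cutter, knife from where it was at the start of the episode above 0.025 m).
It also fails if it takes over 43 s, if anything falls off the work surface, if the arm or the gripper's body presses on something with over 40 N, if the wrist force passes 120 N, or if a joint passes its speed limit or range.

## Robot

A 7-joint arm with a two-finger parallel gripper is mounted at the origin on the work surface. World frame = base frame: x ahead of the robot, y to its left, z up, the work surface at z = 0. Lengths are in mm, angles in degrees, forces in N, time in s.
With the tool pointing down it reaches from about 425 to 875 mm from the base axis. Payload 4.7 kg.
Tool frame: the origin (TCP) lies at the very end of the fingers, on their centre line; the grasp point (between the pads) lies 19 mm behind it; z points along the fingers, y is the direction in which the jaws open and shut (so a half turn about z gives the same grasp; the last joint's range is limited). The gripper opens to 87 mm and grips with 3 to 60 N. Pads are 19 mm wide; open, the fingers measure 117 mm over their backs; the gripper's body (75 mm by 190 mm) begins 51 mm behind the grasp point.
Start: joints at [65.552, 18.392, -4.016, 83.108, 1.295, 78.541, -3.26], TCP at [277.315, -587.896, 222.587] pointing down, gripper open.
Joint ranges: [-163.93, 163.93], [-17.29, 119.83], [-79.2, 71.16], [3.27, 140.29], [-89.18, 269.18], [5.43, 117.66], [-154.24, 154.24]. Speed limits (degrees/s): [147.25, 147.25, 180, 180, 180, 180, 180].

## Interface

Orientations are given as a 3x3 rotation matrix whose columns are the frame's x, y, z axes.
In Python, from bench import robot, grab_frame, camera_model, job_done gives the robot as it stands.
- The arm moves only by the shell command python3 -m crank 'ROWS' [OPENING] [FORCE]. ROWS is JSON, a list of rows, each a list of 6 numbers: the shift along the tool's x, y, z in units of 30 mm (1.0 is 30 mm), then the turn, a rotation vector about the tool's x, y, z in rad. In form: [[x, y, z, rx, ry, rz], ...]. A call has 1 to 12 rows; each row shifts and turns the commanded pose from where the row before left it, along the tool's axes as they then stand; what a row does not reach is not made up. A row lasts 1/12 s, in which the tool goes at most 41.7 mm and 7.16 degrees, less where a joint would pass 70% of its speed; a pose out of reach is approached as far as the arm can. A call is refused whole if a number of a shift passes 1 or a number of a turn 0.125, either way. A call with a gripper value outside its range is refused whole. OPENING is the finger opening in mm, from 0 to 87, set as the call begins (- or left out, the last holds). The fingers move at their own pace and stop on an object; FORCE is the grip in N (left out, the last holds). Time passes only in rows, so rows that do not move let the fingers close. It gives the time, the measured TCP pose, the force and the opening at its end, in the units of the state.
- robot.observe(): the state, without advancing time (a new reading comes with each control period).
- grab_frame(name): name is "scene" or "side" or "wrist"; returns (picture, depth): 420x560x3 uint8, blue, green, red; 420x560 float32, mm along the optical axis (not along the pixel's ray), 0 where there is no reading.
- camera_model(name): a dict with "vertical_fov" (degrees; the focal length in pixels is half the picture's height over the tangent of half this angle, whatever the lens; pixels are square), "cx", "cy" (the principal point, pixels), "k1" (the pictures are not rectified: a ray, as slopes to the right and down, at radius r is drawn at 1 + k1 r^2 times it, then the intrinsics apply), "origin" and "attitude" of the camera in the world; the wrist camera has in their place "tool_from_camera" (4x4, takes a point from camera to tool coordinates, whose origin is the TCP and whose axes are the flange's). Camera axes: x right, y down, z forward; pixel columns grow to the right and rows downward; lengths in mm; the calibration is good to about 2 mm. A picture is of the moment at which its call begins: read the wrist's pose just before it. camera_model takes no time and is no camera call.
- job_done(): hands the job in, once; it reports no verdict.
The state is a dict: "t": time; "q": joint angles; "joint_vel": joint speeds; "joint_efforts": joint torques, N m; "eef_pos": TCP position; "eef_rot": TCP orientation; "ft_force": force on the tool from outside, world axes, zero at the start; "torque": the same for the moment, N m; "grip_width": finger opening in mm.
Only numpy, scipy, OpenCV 4.12 (cv2) and the standard library are available. Lean on these libraries where they do the work, as an engineer would, in place of code of your own. Each camera call takes 0.05 s, during which the arm holds its last target.

## Working session

There is one attempt and no reset: what is moved stays moved. The work goes in short steps, Python scripts to look and compute and a shell command to move; the robot and the scene stay as the last step left them, time stands still between calls to the robot, and variables do not carry over. Pictures are saved under pics/ and viewed, and the job is handed in when it is done.

```bash
ls; mkdir -p pics; python3 - <<'E'
from bench import robot, grab_frame, camera_model
import cv2,numpy as np
s=robot.observe(); print(s)
for n in ["scene","side","wrist"]:
    print(n,camera_model(n))
    p,d=grab_frame(n); cv2.imwrite(f"pics/{n}0.png",p); np.save(f"pics/{n}0d.npy",d); print((d>0).mean())
E
```

```text
pics
{'t': 0.0, 'q': array([65.55169978, 18.43804603, -4.0151448 , 83.17615798,  1.29764186,
       78.54073985, -3.25997959]), 'joint_vel': array([ 0.02152212,  0.05845863,  0.00635634, -0.04032431,  0.01642431,
        0.08028574,  0.10332095]), 'joint_efforts': array([-1.58591829e-04, -4.91292894e+01, -4.04268745e-01, -3.12525451e+01,
       -6.39376324e-02,  4.37380420e-02,  1.98703301e-04]), 'eef_pos': array([ 277.02736037, -587.38756754,  221.46196589]), 'eef_rot': array([[ 9.04393581e-01,  4.26698192e-01, -9.50783795e-04],
       [ 4.26699225e-01, -9.04392060e-01,  1.66560300e-03],
       [-1.49171527e-04, -1.91205937e-03, -9.99998161e-01]]), 'ft_force': array([ 0.05276011,  0.53517943, -0.19225662]), 'torque': array([-2.82499722e-02, -1.98548042e-05, -5.37777994e-02]), 'grip_width': 87.02495158239046}
scene {'vertical_fov': 43.934319141340964, 'cx': 272.5178899000368, 'cy': 208.27245588737475, 'k1': -0.18286032534785673, 'origin': array([1078.01505254, -504.44466418, 1126.15864612]), 'attitude': array([[ 0.73506661,  0.53462333, -0.41695921],
       [ 0.67777544, -0.59508523,
[... 247 characters left out ...]
299,  875.40573163]), 'attitude': array([[ 0.99269232, -0.0967193 ,  0.07216191],
       [-0.12046555, -0.75922841,  0.6395782 ],
       [-0.00707219, -0.64359739, -0.76533155]])}
0.9961522108843538
wrist {'vertical_fov': 70.21706614779296, 'cx': 276.2600835406223, 'cy': 212.35218899434707, 'k1': -0.03520938802514559, 'tool_from_camera': array([[-4.25741878e-04, -9.62802419e-01, -2.70206072e-01,
         7.49507955e+01],
       [ 9.99999907e-01, -4.28195865e-04, -4.98649954e-05,
         1.12929652e+00],
       [-6.76909845e-05, -2.70206068e-01,  9.62802512e-01,
        -1.61867631e+02],
       [ 0.00000000e+00,  0.00000000e+00,  0.00000000e+00,
         1.00000000e+00]])}
0.9959396258503401
```

View pics/scene0.png

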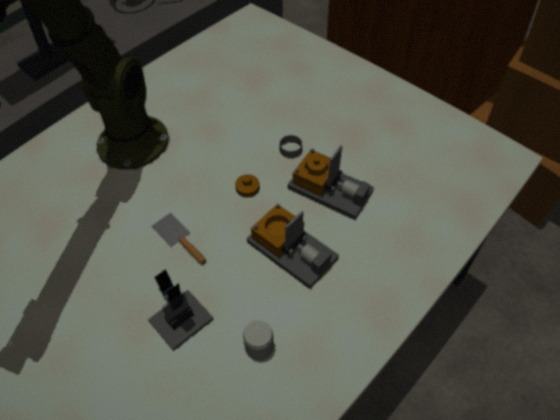

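View pics/side0.png

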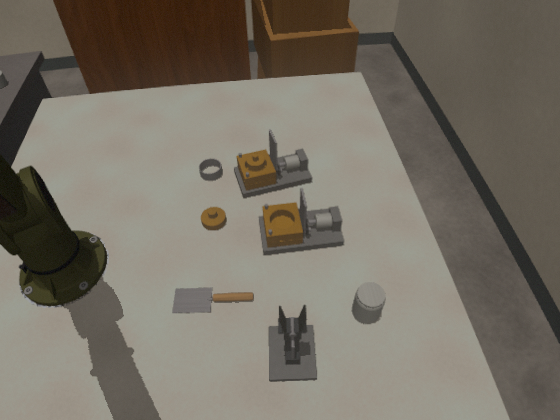

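View pics/wrist0.png

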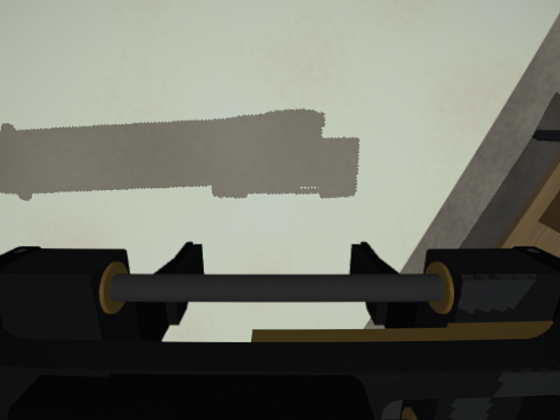

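The scene and side views agree. In the side view the capped box is at (257,165) with its tab at (273,148). The open box is at (283,222) with its tab at (303,207), and the parked clip is at (292,325). I'll measure these from depth.

```bash
cat > h.py <<'E'
import numpy as np,cv2
from bench import robot, grab_frame, camera_model
def K(m,H=420):
    f=H/2/np.tan(np.radians(m["vertical_fov"])/2)
    return f
def rays(m,uv):
    f=K(m); uv=np.asarray(uv,float).reshape(-1,2)
    d=(uv-[m["cx"],m["cy"]])/f
    s=d.copy()
    for _ in range(30):
        s=d/(1+m["k1"]*(s**2).sum(1,keepdims=True))
    return np.c_[s,np.ones(len(s))]
def pose(m,st=None):
    if "origin" in m: return np.array(m["attitude"]),np.array(m["origin"])
    T=m["tool_from_camera"]; R=st["eef_rot"]
    return R@T[:3,:3], R@T[:3,3]+st["eef_pos"]
def cloud(m,d,st=None):
    v,u=np.mgrid[0:420,0:560]
    r=rays(m,np.c_[u.ravel(),v.ravel()])
    R,o=pose(m,st)
    P=(r*d.reshape(-1,1))@R.T+o
    return P.reshape(420,560,3)
def proj(m,P,st=None):
    R,o=pose(m,st); q=(np.asarray(P,float).reshape(-1,3)-o)@R
    s=q[:,:2]/q[:,2:]; s=s*(1+m["k1"]*(s**2).sum(1,keepdims=True))
    return s*K(m)+[m["cx"],m["cy"]]
E
python3 - <<'E'
from h import *
for n,crops in (("side",[(230,120,90,80),(250,170,100,90),(255,295,70,95)]),("scene",[(280,130,100,90),(240,195,105,95),(140,260,80,95)])):
    m=camera_model(n); p=cv2.imread(f"pics/{n}0.png"); d=np.load(f"pics/{n}0d.npy")
    P=cloud(m,d); np.save(f"pics/{n}0P.npy",P)
    ims=[]
    for x,y,w,h in crops:
        c=cv2.resize(p[y:y+h,x:x+w],(260,int(260*h/w)) ,interpolation=cv2.INTER_CUBIC); c=cv2.copyMakeBorder(c,0,400-c.shape[0],0,4,0); ims.append(c)
        Q=P[y:y+h,x:x+w].reshape(-1,3); 
        for lo,hi in ((8,20),(75,130),(130,400)):
            q=Q[(Q[:,2]>lo)&(Q[:,2]<hi)]
            if len(q)>3: print(n,(x,y),lo,len(q),q.min(0).round(),q.max(0).round(),np.median(q,0).round(1))
    im=np.hstack(ims); im=np.clip(im.astype(float)*1.8,0,255).astype(np.uint8); cv2.imwrite(f"pics/{n}crop.png",im)
    print("table z",np.median(P[...,2]))
E
```

```text
side (230, 120) 8 362 [456. 173.   8.] [680. 326.  20.] [585.8 203.1  17.3]
side (230, 120) 75 364 [477.  47.  75.] [622. 281. 130.] [531.4 235.6  86. ]
side (230, 120) 130 124 [566.  26. 131.] [628. 281. 161.] [575.9 231.4 145. ]
side (250, 170) 8 664 [498. -28.   8.] [727. 254.  20.] [617.1  23.3  17.4]
side (250, 170) 75 133 [534. -17.  76.] [629.  79. 130.] [622.8  18.3  97. ]
side (250, 170) 130 68 [622.   2. 131.] [629.  63. 148.] [624.8  27.9 143.1]
side (255, 295) 8 1817 [ 501. -352.    8.] [ 610. -225.   20.] [ 545.7 -306.2   14.7]
side (255, 295) 75 144 [ 538. -318.   76.] [ 571. -289.  129.] [ 553.5 -299.9  108. ]
side (255, 295) 130 609 [ 528. -305.  130.] [ 583. -269.  198.] [ 556.  -290.8  143.4]
table z -0.7243840482487371
scene (280, 130) 8 451 [331. 164.   8.] [696. 532.  20.] [548.3 234.3  14.2]
scene (280, 130) 75 510 [474.  52.  75.] [627. 292. 130.] [532.4 241.4  88. ]
scene (280, 130) 130 176 [563.  34. 131.] [629. 286. 163.] [577.6 240.8 146.1]
scene (240, 195) 8 451 [403. -77.   8.] [773. 251.  20.] [628.9  14.2  15.2]
scene (240, 195) 75 290 [530. -18.  75.] [630.  80. 130.] [627.1  30.   97.4]
scene (240, 195) 130 115 [620.   6. 130.] [630.  66. 151.] [626.5  33.9 142.5]
scene (140, 260) 8 1396 [ 439. -355.    8.] [ 612. -136.   20.] [ 573.2 -298.1   15. ]
scene (140, 260) 75 191 [ 536. -316.   76.] [ 575. -256.  129.] [ 557.6 -297.2  104.2]
scene (140, 260) 130 535 [ 529. -302.  131.] [ 585. -267.  199.] [ 545.8 -285.3  162.4]
table z 1.1115149887278903
```

View pics/sidecrop.png

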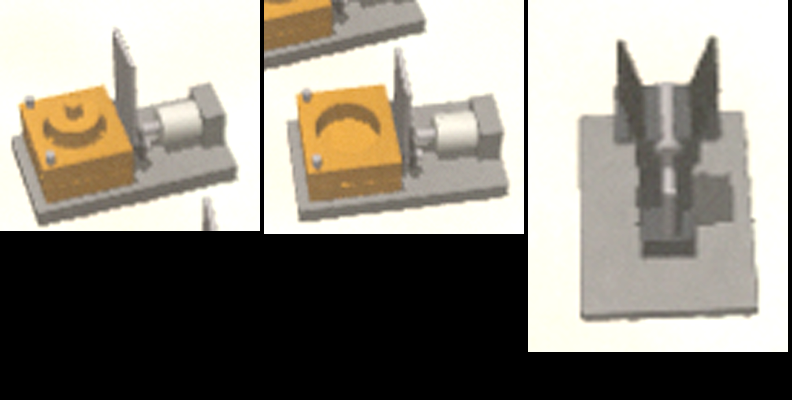

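View pics/scenecrop.png

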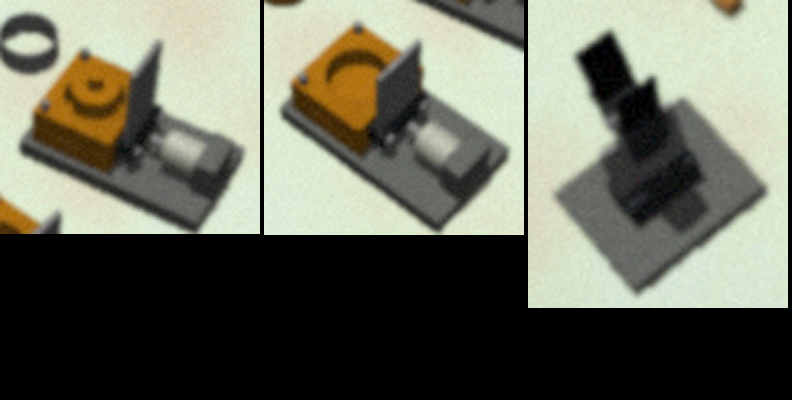

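```bash
python3 - <<'E'
from h import *
def box(q,name):
    r=cv2.minAreaRect(q[:,:2].astype(np.float32)); print(name,len(q),"c",np.round(r[0],1),"size",np.round(r[1],1),"ang",round(r[2],2))
for n in("side","scene"):
    P=np.load(f"pics/{n}0P.npy").reshape(-1,3)
    def sel(x0,x1,y0,y1,z0,z1):
        m=(P[:,0]>x0)&(P[:,0]<x1)&(P[:,1]>y0)&(P[:,1]<y1)&(P[:,2]>z0)&(P[:,2]<z1); return P[m]
    box(sel(480,640,-370,-220,9,20),n+" park base")
    H=sel(515,600,-330,-255,150,205); 
    box(H,n+" handles z>150"); 
    t=sel(515,600,-330,-255,188,205);box(t,n+" handles top"); print(np.percentile(t[:,2],[50,90,98]))
    for nm,xs,ys in(("capped",(555,600),(195,300)),("open",(605,645),(-15,95))):
        t=sel(*xs,*ys,95,175); box(t,nm)
        c=t[:,:2].mean(0); w,v=np.linalg.eigh(np.cov(t[:,:2].T)); a=v[:,1]*np.sign(v[1,1]); s=(t[:,:2]-c)@a; x=(t[:,:2]-c)@v[:,0]
        print(nm,"axis",a.round(3),np.degrees(np.arctan2(-a[0],a[1])).round(2),"ext",np.percentile(s,[1,99]).round(1),np.percentile(x,[3,97]).round(1),"mid",(c+a*np.percentile(s,[1,99]).mean()).round(1),"c",c.round(1))
        # top z by bins along
        for lo in(-25,-10,5,20):
            k=(s>lo)&(s<lo+15); 
            if k.sum()>3: print("   ",lo,np.percentile(t[k,2],[90,98,100]).round(1))
    b=sel(480,700,150,330,9,20) ; 
    b=sel(470,572,160,330,64,74); box(b,"brass top capped")
E
```

```text
side park base 1809 c [ 555.6 -289.1] size [119.8  98.3] ang 84.26
side handles z>150 250 c [ 555.9 -286.5] size [31.4 49.6] ang 84.95
side handles top 93 c [ 555.9 -286.6] size [30.1 49.7] ang 85.25
[193.63474067 195.24411782 196.48053673]
capped 160 c [574.  250.9] size [ 6.6 63. ] ang 10.54
capped axis [-0.21   0.978] 12.13 ext [-26.2  34.8] [-4.3  1.9] mid [572.3 251.1] c [573.2 246.9]
    -25 [156.3 158.7 159.4]
    -10 [157.4 158.1 158.5]
    5 [157.3 159.3 159.5]
    20 [157.8 159.1 159.3]
open 140 c [625.2  32.6] size [ 6.3 62.1] ang 1.63
open axis [-0.047  0.999] 2.67 ext [-24.8  36.3] [-3.8  2.1] mid [624.1  32.5] c [624.3  26.8]
    -25 [143.1 144.9 145.6]
    -10 [144.4 145.7 145.9]
    5 [145.1 146.8 147.1]
    20 [145.2 146.7 147.5]
brass top capped 527 c [524.3 243.1] size [ 95.6 105.3] ang 11.0
scene park base 1351 c [ 555.3 -285.7] size [122.  102.5] ang 83.89
scene handles z>150 350 c [ 554.7 -284.4] size [32.2 51.8] ang 84.62
scene handles top 87 c [ 554.9 -283.3] size [30.6 51.7] ang 83.68
[193.46808991 196.51164572 198.12032026]
capped 223 c [573.9 255.1] size [ 9.  63.1] ang 11.1
capped axis [-0.171  0.985] 9.82 ext [-26.8  34. ] [-2.3  4.3] mid [575.  255.7] c [575.7 252.2]
    -25 [159.  162.6 163.3]
    -10 [160.  161.2 161.7]
    5 [158.4 159.9 160.1]
    20 [158.7 160.2 160.9]
open 268 c [625.2  35.6] size [ 9.  61.3] ang 1.51
open axis [-0.009  1.   ] 0.54 ext [-27.5  32.2] [-2.4  4.5] mid [626.7  35.2] c [626.7  32.9]
    -25 [145.4 146.3 151.1]
    -10 [146.2 148.4 149.7]
    5 [145.7 147.8 149.3]
    20 [144.8 146.7 147.1]
brass top capped 455 c [525. 246.] size [101.3 105.1] ang 9.09
```

```bash
python3 -m crank '[[0,0,-0.2,0,0,-0.115],[0,0,-0.2,0,0,-0.115],[0,0,-0.2,0,0,-0.115],[0,0,-0.2,0,0,-0.115],[0,0,-0.2,0,0,-0.115],[0,0,-0.2,0,0,-0.115],[0,0,-0.2,0,0,-0.115],[0,0,-0.2,0,0,-0.115],[0,0,-0.2,0,0,-0.115],[0,0,0,0,0,0]]' 75
cat > rel.py <<'E'
from h import *
import sys
def rel(tx,ty,tz,yaw):
    s=robot.observe(); R=s["eef_rot"]; d=R.T@(np.array([tx,ty,tz])-s["eef_pos"])/30
    y=np.radians(yaw); T=np.array([[-np.sin(y)*-1*-1,0,0]]*3)
    # desired: tool z down, tool y along (cos yaw, sin yaw)
    Y=np.array([np.cos(y),np.sin(y),0]);Z=np.array([0,0,-1.]);X=np.cross(Y,Z)
    D=np.c_[X,Y,Z]
    from scipy.spatial.transform import Rotation as Ro
    print("t",s["t"],"pos",s["eef_pos"].round(1),"yaw",np.degrees(np.arctan2(R[1,1],R[0,1])).round(2),"w",round(s["grip_width"],1),"F",s["ft_force"].round(1),"M",s["torque"].round(2))
    print("units",d.round(3),"rot",Ro.from_matrix(R.T@D).as_rotvec().round(4))
rel(*map(float,sys.argv[1:5]))
E
python3 rel.py 555.5 -286 270 -5.4
```

```text
t: 0.98
eef_pos: [277.5, -588.3, 277.6]
eef_rot: [[0.092, 0.996, 0.001], [0.996, -0.092, -0.001], [-0.001, 0.001, -1.0]]
ft_force: [0.6, 0.6, 0.3]
grip_width: 74.9
t 0.9833 pos [ 277.5 -588.3  277.6] yaw -5.28 w 74.9 F [0.6 0.6 0.3] M [-0.02 -0.03 -0.05]
units [10.887  8.301  0.246] rot [0.0009 0.0013 0.002 ]
```

```bash
python3 -m crank '[[0.9,0.69,0,0,0,0],[0.9,0.69,0,0,0,0],[0.9,0.69,0,0,0,0],[0.9,0.69,0,0,0,0],[0.9,0.69,0,0,0,0],[0.9,0.69,0,0,0,0],[0.9,0.69,0,0,0,0],[0.9,0.69,0,0,0,0],[0.9,0.69,0,0,0,0],[0.9,0.69,0,0,0,0],[0.9,0.69,0,0,0,0],[0.9,0.69,0,0,0,0]]' 
python3 -m crank '[[0.1,0,0.1,0,0,0],[0,0,0,0,0,0],[0,0,0,0,0,0],[0,0,0,0,0,0]]'
python3 rel.py 555.5 -286 270 -5.4; python3 - <<'E'
from h import *
s=robot.observe(); p,d=grab_frame("wrist"); m=camera_model("wrist")
cv2.imwrite("pics/w1.png",np.clip(p.astype(float)*1.3,0,255).astype(np.uint8)); P=cloud(m,d,s); np.save("pics/w1P.npy",P)
Q=P.reshape(-1,3)
def box(q,name):
    r=cv2.minAreaRect(q[:,:2].astype(np.float32)); print(name,len(q),"c",np.round(r[0],1),"size",np.round(r[1],1),"ang",round(r[2],2))
sel=lambda x0,x1,y0,y1,z0,z1: Q[(Q[:,0]>x0)&(Q[:,0]<x1)&(Q[:,1]>y0)&(Q[:,1]<y1)&(Q[:,2]>z0)&(Q[:,2]<z1)]
box(sel(480,640,-370,-220,9,20),"base")
for z in ((150,165),(165,180),(180,205),(188,205)): 
    t=sel(515,600,-330,-245,*z)
    if len(t): box(t,z); print(np.percentile(t[:,2],[50,90,98]))
for n in ("scene","side"): cv2.imwrite(f"pics/{n}1.png",grab_frame(n)[0])
E
```

```text
t: 1.98
eef_pos: [556.0, -287.6, 276.0]
eef_rot: [[0.099, 0.995, -0.001], [0.995, -0.099, 0.0], [0.0, -0.001, -1.0]]
ft_force: [-0.6, 0.3, 0.0]
grip_width: 75.1
t: 2.32
eef_pos: [554.4, -287.9, 273.2]
eef_rot: [[0.099, 0.995, -0.001], [0.995, -0.099, -0.001], [-0.001, -0.001, -1.0]]
ft_force: [-0.3, -0.3, -0.9]
grip_width: 75.3
t 2.3167 pos [ 554.4 -287.9  273.2] yaw -5.67 w 75.3 F [-0.3 -0.3 -0.9] M [-0.09 -0.1  -0.02]
units [0.066 0.031 0.106] rot [-0.0011  0.001  -0.0047]
base 3316 c [ 556.2 -288.4] size [120.7 100.1] ang 85.02
(150, 165) 224 c [ 556.8 -286.1] size [29.5 37.3] ang 85.43
[157.88607886 162.96803159 164.16890719]
(165, 180) 283 c [ 555.9 -286.3] size [30.2 42.3] ang 84.93
[172.90224725 178.32298619 179.73137713]
(180, 205) 566 c [ 556.1 -286.3] size [29.7 49.7] ang 85.1
[192.03867289 193.60128309 194.28736202]
(188, 205) 400 c [ 556.1 -286.3] size [29.7 49.7] ang 85.1
[192.67607976 193.68318639 194.41434412]
```

View pics/w1.png

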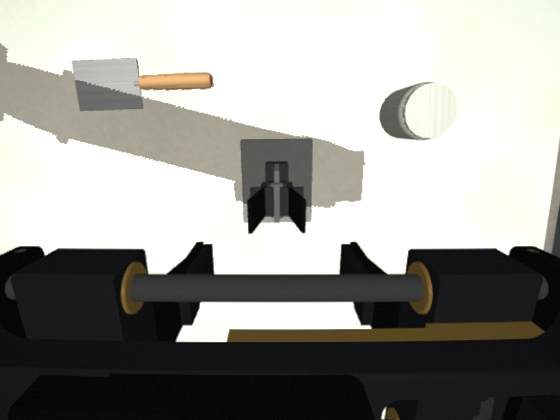

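The wrist view shows the two handles at (262,210) and (291,210), midway between the fingers. The clip is at (556,-286), yaw -5°, with its top at about 194. I'll descend to it.

```bash
python3 -m crank '[[0.05,0.05,0.6,0,0,-0.01],[0,0,0.8,0,0,0],[0,0,0.8,0,0,0],[0,0,0.8,0,0,0],[0,0,0.6,0,0,0],[0,0,0.35,0,0,0],[0,0,0,0,0,0],[0,0,0,0,0,0]]'
python3 rel.py 556 -286.3 155 -5.1
```

```text
t: 3.13
eef_pos: [557.0, -285.2, 155.4]
eef_rot: [[0.086, 0.996, -0.0], [0.996, -0.086, -0.0], [-0.0, -0.0, -1.0]]
ft_force: [0.1, 0.4, 1.4]
grip_width: 74.5
t 3.1333 pos [ 557.  -285.2  155.4] yaw -4.93 w 74.5 F [0.1 0.4 1.4] M [-0.   -0.15 -0.02]
units [-0.041 -0.031  0.012] rot [-0.0001  0.0001  0.0029]
```

Now squeeze to the stop (28 mm) with 30 N.

```bash
python3 -m crank '[[-0.03,-0.03,0,0,0,0],[0,0,0,0,0,0],[0,0,0,0,0,0],[0,0,0,0,0,0],[0,0,0,0,0,0],[0,0,0,0,0,0],[0,0,0,0,0,0],[0,0,0,0,0,0],[0,0,0,0,0,0],[0,0,0,0,0,0]]' 15 30
python3 rel.py 556 -286.3 155 -5.1
python3 - <<'E'
from h import *
ims=[]
for n,(x,y,w,h) in (("scene",(120,220,130,140)),("side",(230,240,130,140))):
    p=grab_frame(n)[0]; ims.append(cv2.resize(p[y:y+h,x:x+w],None,fx=3,fy=3,interpolation=cv2.INTER_CUBIC))
cv2.imwrite("pics/sq.png",np.clip(np.hstack(ims)*1.7,0,255).astype(np.uint8))
E
```

```text
t: 3.97
eef_pos: [556.8, -285.3, 155.2]
eef_rot: [[0.085, 0.996, 0.001], [0.996, -0.085, -0.0], [-0.0, 0.001, -1.0]]
ft_force: [2.1, -0.2, 0.1]
grip_width: 27.4
t 3.9667 pos [ 556.8 -285.3  155.2] yaw -4.86 w 27.4 F [ 2.1 -0.2  0.1] M [-0.05 -0.53 -0.  ]
units [-0.035 -0.023  0.007] rot [0.001  0.0001 0.0042]
```

View pics/sq.png

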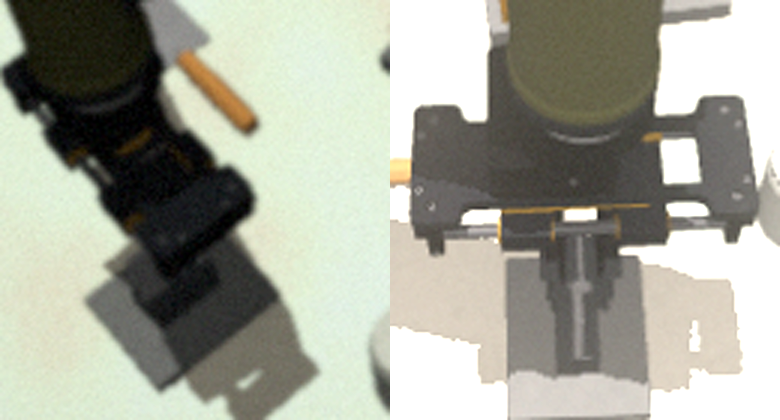

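```bash
python3 -m crank '[[0,0,-0.15,0,0,0],[0,0,-0.25,0,0,0],[0,0,-0.3,0,0,0],[0,0,-0.4,0,0,0],[0,0,-0.5,0,0,0],[0,0,-0.7,0,0,0],[0,0,-0.8,0,0,0],[0,0,-0.8,0,0,0],[0,0,-0.6,0,0,0],[0,0,-0.3,0,0,0],[0,0,0,0,0,0],[0,0,0,0,0,0]]'
python3 rel.py 574 253 300 10.8
python3 - <<'E'
from h import *
ims=[]
for n,(x,y,w,h) in (("scene",(120,170,130,190)),("side",(230,190,130,190))):
    p,d=grab_frame(n); ims.append(cv2.resize(p[y:y+h,x:x+w],None,fx=3,fy=3,interpolation=cv2.INTER_CUBIC))
cv2.imwrite("pics/lift.png",np.clip(np.hstack(ims)*1.7,0,255).astype(np.uint8))
E
```

```text
t: 5.07
eef_pos: [556.2, -285.4, 299.1]
eef_rot: [[0.085, 0.996, 0.0], [0.996, -0.085, -0.0], [-0.0, 0.0, -1.0]]
ft_force: [0.1, 0.0, -3.1]
grip_width: 27.4
t 5.0667 pos [ 556.2 -285.4  299.1] yaw -4.87 w 27.4 F [ 0.1  0.  -3.1] M [ 0.02 -0.03  0.  ]
units [17.932 -0.931 -0.035] rot [ 0.      0.0003 -0.2735]
```

View pics/lift.png

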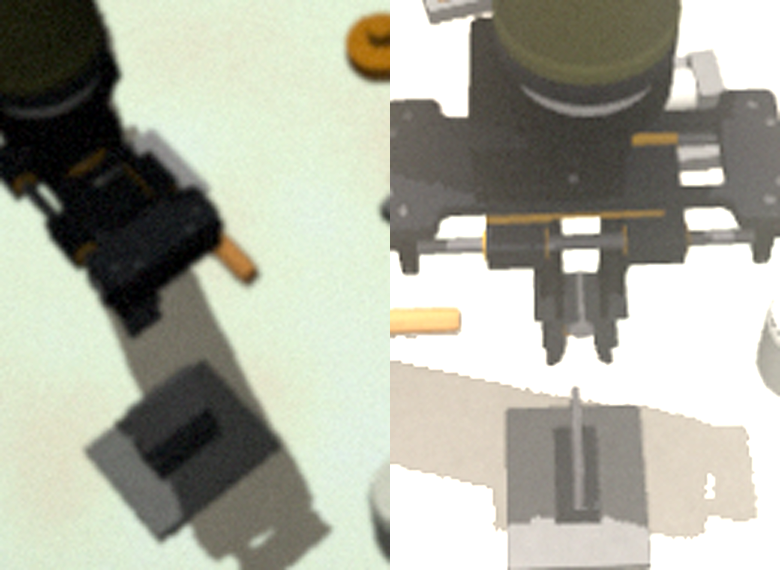

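```bash
python3 -m crank '[[0.3,0,0,0,0,0],[0.6,0,0,0,0,0],[0.8,0,0,0,0,0],[0.9,0,0,0,0,0],[0.9,0,0,0,0,0],[0.9,0,0,0,0,0],[0.9,0,0,0,0,0],[0.9,0,0,0,0,0],[0.9,0,0,0,0,0],[0.9,0,0,0,0,0],[0.9,0,0,0,0,0],[0.9,0,0,0,0,0]]'
python3 -m crank '[[0.9,-0.1,0,0,0,0],[0.9,-0.1,0,0,0,0],[0.9,-0.1,0,0,0,0],[0.9,-0.1,0,0,0,0],[0.9,-0.1,0,0,0,0],[0.8,-0.1,0,0,0,0],[0.7,-0.1,0,0,0,0],[0.5,-0.1,0,0,0,0],[0.3,-0.05,0,0,0,0],[0.1,-0.05,0,0,0,0],[0,0,0,0,0,0],[0,0,0,0,0,0]]'
python3 -m crank '[[0,0,0,0,0,-0.09],[0,0,0,0,0,-0.09],[0,0,0,0,0,-0.09],[0,0,0,0,0,0],[0,0,0,0,0,0],[0,0,0,0,0,0]]'
python3 rel.py 574 253 300 10.8
python3 - <<'E'
from h import *
s=robot.observe()
for n in ("scene","side","wrist"):
    p,d=grab_frame(n); cv2.imwrite(f"pics/{n}2.png",np.clip(p*1.5,0,255).astype(np.uint8)); np.save(f"pics/{n}2P.npy",cloud(camera_model(n),d,s))
E
```

```text
t: 6.17
eef_pos: [580.4, 9.6, 298.0]
eef_rot: [[0.084, 0.996, -0.002], [0.996, -0.084, 0.0], [-0.0, -0.002, -1.0]]
ft_force: [0.5, 0.4, -1.0]
grip_width: 27.1
t: 7.17
eef_pos: [572.0, 214.9, 298.7]
eef_rot: [[0.086, 0.996, -0.0], [0.996, -0.086, -0.001], [-0.001, -0.0, -1.0]]
ft_force: [-0.7, -0.7, -1.1]
grip_width: 27.3
t: 7.67
eef_pos: [572.2, 215.1, 299.0]
eef_rot: [[-0.18, 0.984, 0.0], [0.984, 0.18, -0.0], [-0.0, -0.0, -1.0]]
ft_force: [-0.1, 0.8, -0.9]
grip_width: 27.6
t 7.6667 pos [572.2 215.1 299. ] yaw 10.38 w 27.6 F [-0.1  0.8 -0.9] M [-0.01 -0.07 -0.03]
units [ 1.233  0.287 -0.035] rot [-0.0001  0.0005 -0.0072]
```

View pics/side2.png

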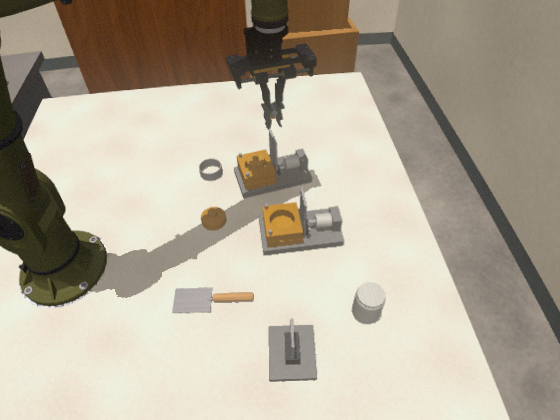

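View pics/scene2.png

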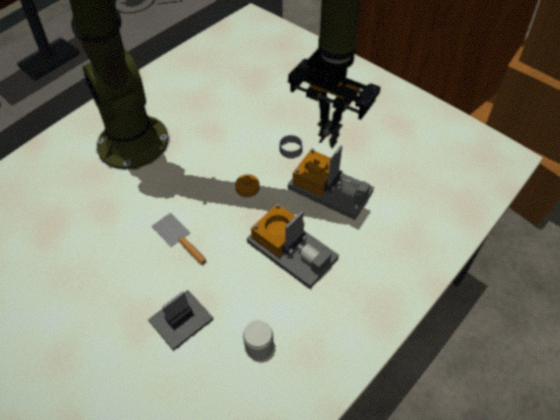

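View pics/wrist2.png

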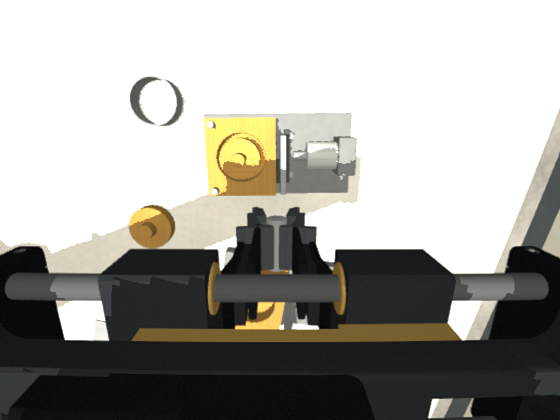

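The wrist view shows the capped box with its knob at (240,157), its tab running from (283,128) to (283,195), and the clip jaws at (256,230) and (296,230). I'll measure both from this cloud and from the side and scene clouds.

```bash
python3 - <<'E'
from h import *
s=robot.observe(); print(s["eef_pos"].round(1))
yw=np.radians(10.7); ex=np.array([np.cos(yw),np.sin(yw)]); ey=np.array([-ex[1],ex[0]])
def box(q,name):
    r=cv2.minAreaRect(q[:,:2].astype(np.float32)); print(name,len(q),"c",np.round(r[0],1),"size",np.round(r[1],1),"ang",round(r[2],2))
for n in ("wrist","side","scene"):
    Q=np.load(f"pics/{n}2P.npy").reshape(-1,3)
    sel=lambda x0,x1,y0,y1,z0,z1: Q[(Q[:,0]>x0)&(Q[:,0]<x1)&(Q[:,1]>y0)&(Q[:,1]<y1)&(Q[:,2]>z0)&(Q[:,2]<z1)]
    t=sel(555,600,205,300,140,175)
    print(n,"tab")
    if len(t)>10:
        box(t,"tab z>140"); print(np.percentile(t[:,2],[5,25,50,75,95]).round(1))
        tt=t[t[:,2]>155]; box(tt,"tab z>155")
    c=sel(535,610,170,260,205,275)   # clip lower body
    if len(c)>5:
        L=(c[:,:2]-s["eef_pos"][:2]); u=L@s["eef_rot"][:2,1]; v=L@s["eef_rot"][:2,0]
        print(" clip zmin",np.percentile(c[:,2],[0,1,3]).round(1))
        for z in range(205,275,8):
            k=(c[:,2]>z)&(c[:,2]<z+8)
            if k.sum()>2: print("  z",z,k.sum(),"u(tool y)",u[k].min().round(1),u[k].max().round(1),"v(tool x)",v[k].min().round(1),v[k].max().round(1))
E
```

```text
[572.  215.7 299. ]
wrist tab
tab z>140 394 c [573.6 253.2] size [ 6.  59.7] ang 10.85
[148.4 156.3 157.  157.7 158.3]
tab z>155 356 c [573.9 253.2] size [ 5.2 59.7] ang 10.8
 clip zmin [224.1 225.  226.2]
  z 221 51 u(tool y) -17.7 19.9 v(tool x) 6.2 11.1
  z 229 52 u(tool y) -15.8 17.1 v(tool x) 6.9 11.2
  z 237 41 u(tool y) -13.6 16.2 v(tool x) 9.8 11.1
  z 245 212 u(tool y) -20.8 22.9 v(tool x) 3.7 13.1
  z 253 75 u(tool y) -19.2 21.4 v(tool x) 5.1 13.1
  z 261 85 u(tool y) -17.7 19.9 v(tool x) 8.0 16.0
  z 269 120 u(tool y) -16.3 18.6 v(tool x) 10.5 16.3
side tab
tab z>140 66 c [573.6 251.5] size [ 6.1 61. ] ang 11.02
[142.4 148.1 154.8 157.4 158.5]
tab z>155 31 c [574.  251.6] size [ 5.8 60.9] ang 10.43
 clip zmin [223.7 225.2 226.2]
  z 221 21 u(tool y) -17.9 20.9 v(tool x) -15.8 14.4
  z 229 21 u(tool y) -16.3 17.9 v(tool x) -16.9 7.6
  z 237 18 u(tool y) -14.1 15.7 v(tool x) -16.5 1.5
  z 245 54 u(tool y) -20.6 21.2 v(tool x) -17.1 8.6
  z 253 41 u(tool y) -19.6 21.4 v(tool x) -18.6 9.4
  z 261 31 u(tool y) -18.6 19.0 v(tool x) -18.7 1.2
  z 269 30 u(tool y) -16.3 18.5 v(tool x) -22.3 -4.1
scene tab
tab z>140 95 c [573.  255.6] size [ 8.4 60.2] ang 9.04
[142.  148.7 155.9 159.2 161.9]
tab z>155 50 c [573.  255.2] size [ 8.4 59. ] ang 9.04
 clip zmin [224.9 225.9 227.6]
  z 221 9 u(tool y) -17.6 19.5 v(tool x) -11.6 12.1
  z 229 31 u(tool y) -13.7 20.7 v(tool x) -13.9 12.7
  z 237 19 u(tool y) -14.1 17.4 v(tool x) -14.5 0.8
  z 245 35 u(tool y) -19.6 23.5 v(tool x) -14.8 8.0
  z 253 49 u(tool y) -19.0 23.5 v(tool x) -16.3 13.7
  z 261 37 u(tool y) -17.6 22.1 v(tool x) -17.7 15.9
  z 269 23 u(tool y) -16.5 19.8 v(tool x) -18.2 -5.7
```

```bash
python3 rel.py 572.6 253.8 240 10.8
python3 -m crank '[[0.3,0.05,0.3,0,0,-0.007],[0.5,0.07,0.5,0,0,0],[0.4,0.05,0.5,0,0,0],[0.1,0.03,0.4,0,0,0],[0,0,0.27,0,0,0],[0,0,0,0,0,0],[0,0,0,0,0,0],[0,0,0,0,0,0]]'
python3 rel.py 572.6 253.8 240 10.8
python3 - <<'E'
from h import *
ims=[]
for n,(x,y,w,h) in (("scene",(270,80,120,140)),("side",(215,70,120,140))):
    p,d=grab_frame(n); ims.append(cv2.resize(p[y:y+h,x:x+w],None,fx=3.3,fy=3.3,interpolation=cv2.INTER_CUBIC))
cv2.imwrite("pics/pre.png",np.clip(np.hstack(ims)*1.7,0,255).astype(np.uint8))
E
```

```text
t 7.8167 pos [572.  215.7 299. ] yaw 10.51 w 27.6 F [-0.1  0.3 -0.7] M [-0.02 -0.14 -0.01]
units [1.244 0.251 1.967] rot [ 0.      0.0003 -0.0051]
t: 8.48
eef_pos: [571.2, 254.8, 240.6]
eef_rot: [[-0.189, 0.982, 0.001], [0.982, 0.189, -0.0], [-0.0, 0.001, -1.0]]
ft_force: [0.5, -0.5, -1.2]
grip_width: 27.7
t 8.4833 pos [571.2 254.8 240.6] yaw 10.92 w 27.7 F [ 0.5 -0.5 -1.2] M [ 0.01 -0.09  0.02]
units [-0.041  0.041  0.02 ] rot [0.0011 0.0003 0.0021]
```

View pics/pre.png

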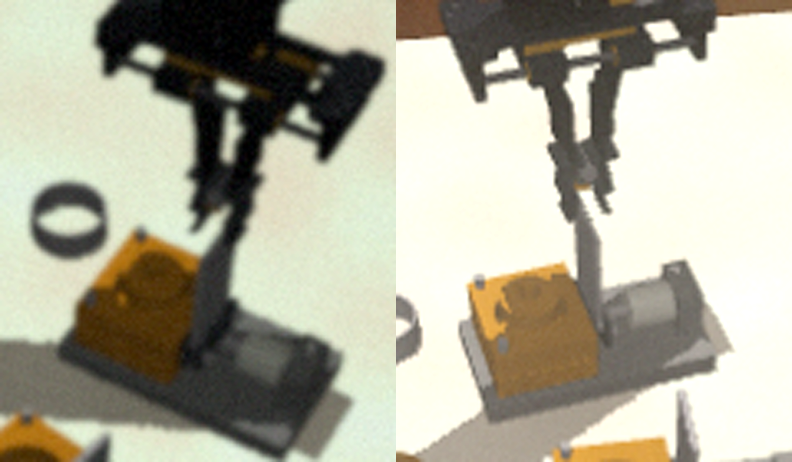

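The side view at right shows the tab edge at (588,200), between the open jaw lips at (570,215) and (605,210). I'll lower to just above the expected stem contact.

```bash
python3 -m crank '[[-0.03,0.04,0,0,0,0],[0,0,0.3,0,0,0],[0,0,0.3,0,0,0],[0,0,0.25,0,0,0],[0,0,0.15,0,0,0],[0,0,0.05,0,0,0],[0,0,0,0,0,0],[0,0,0,0,0,0]]'
python3 rel.py 572.6 253.8 204 10.8
```

```text
t: 9.25
eef_pos: [571.8, 255.0, 208.4]
eef_rot: [[-0.191, 0.982, 0.0], [0.982, 0.191, 0.0], [0.0, 0.0, -1.0]]
ft_force: [1.0, -0.2, -0.7]
grip_width: 27.4
t 9.25 pos [571.8 255.  208.4] yaw 11.01 w 27.4 F [ 1.  -0.2 -0.7] M [-0.04 -0.13  0.  ]
units [-0.044  0.019  0.148] rot [ 0.0001 -0.0001  0.0037]
```

```bash
Z='[0,0,0,0,0,0]'
python3 -m crank '[[0,0,0.05,0,0,0],[0,0,0.05,0,0,0],[0,0,0,0,0,0],[0,0,0,0,0,0]]' | grep -E "pos|force"
python3 -m crank '[[0,0,0.05,0,0,0],[0,0,0.05,0,0,0],[0,0,0,0,0,0],[0,0,0,0,0,0]]' | grep -E "pos|force"
python3 -m crank '[[0,0,0.05,0,0,0],[0,0,0.05,0,0,0],[0,0,0,0,0,0],[0,0,0,0,0,0]]' | grep -E "pos|force"
```

```text
eef_pos: [571.9, 255.1, 205.8]
ft_force: [-0.6, -0.1, -0.0]
eef_pos: [571.5, 255.0, 202.4]
ft_force: [-0.9, -0.2, 1.3]
eef_pos: [571.6, 254.9, 199.4]
ft_force: [-2.0, -0.7, 1.0]
```

```bash

python3 -m crank '[[0,0,0.05,0,0,0],[0,0,0,0,0,0],[0,0,0,0,0,0]]' | grep -E "pos|force"
python3 -m crank '[[0,0,0.04,0,0,0],[0,0,0,0,0,0],[0,0,0,0,0,0]]' | grep -E "pos|force"
python3 rel.py 572.6 253.8 195 10.8
```

```text
eef_pos: [572.0, 255.0, 198.9]
ft_force: [-2.6, -0.4, 5.3]
eef_pos: [572.1, 255.1, 198.7]
ft_force: [-3.6, -1.7, 9.2]
t 10.75 pos [572.1 255.1 198.7] yaw 11.0 w 27.5 F [-3.6 -1.7  9.2] M [-0.35  0.91  0.05]
units [-0.047  0.008  0.124] rot [0.0018 0.0003 0.0035]
```

```bash
python3 - <<'E'
from h import *
ims=[]
s=robot.observe()
for n,(x,y,w,h) in (("scene",(280,100,100,110)),("side",(225,90,100,110))):
    p,d=grab_frame(n); ims.append(cv2.resize(p[y:y+h,x:x+w],None,fx=4,fy=4,interpolation=cv2.INTER_CUBIC))
    Q=cloud(camera_model(n),d).reshape(-1,3); R=s["eef_rot"]; L=(Q-s["eef_pos"])@R
    for lo in range(-4,60,8):
        k=(abs(L[:,0])<35)&(abs(L[:,1])<40)&(L[:,2]>lo)&(L[:,2]<lo+8)
        if k.sum()>3: print(n,"below tip",lo,k.sum(),"u",L[k,1].min().round(1),L[k,1].max().round(1),"v",L[k,0].min().round(1),L[k,0].max().round(1))
print(robot.observe()["ft_force"].round(1))
cv2.imwrite("pics/home.png",np.clip(np.hstack(ims)*1.7,0,255).astype(np.uint8))
E
```

```text
scene below tip -4 23 u -20.6 16.0 v -13.7 13.4
scene below tip 4 61 u -22.9 27.1 v -16.8 15.4
scene below tip 12 106 u -25.4 28.0 v -17.7 17.1
scene below tip 20 28 u -15.4 19.6 v -19.0 -4.9
scene below tip 28 24 u -16.8 21.8 v -30.3 9.3
scene below tip 36 45 u -18.5 23.1 v -29.5 11.3
scene below tip 44 55 u -20.0 23.3 v -30.8 16.6
scene below tip 52 30 u -11.6 15.5 v -30.2 11.3
side below tip -4 23 u -20.7 23.4 v -17.8 7.7
side below tip 4 22 u -22.9 24.6 v -16.9 6.8
side below tip 12 110 u -24.6 27.4 v -20.1 13.1
side below tip 20 38 u -22.2 19.8 v -21.8 10.1
side below tip 28 29 u -17.6 18.5 v -20.5 -2.4
side below tip 36 38 u -19.7 20.7 v -33.3 12.5
side below tip 44 52 u -20.7 21.6 v -31.6 10.7
side below tip 52 33 u -18.2 17.0 v -34.9 5.9
[-3.3 -0.9  9.2]
```

View pics/home.png

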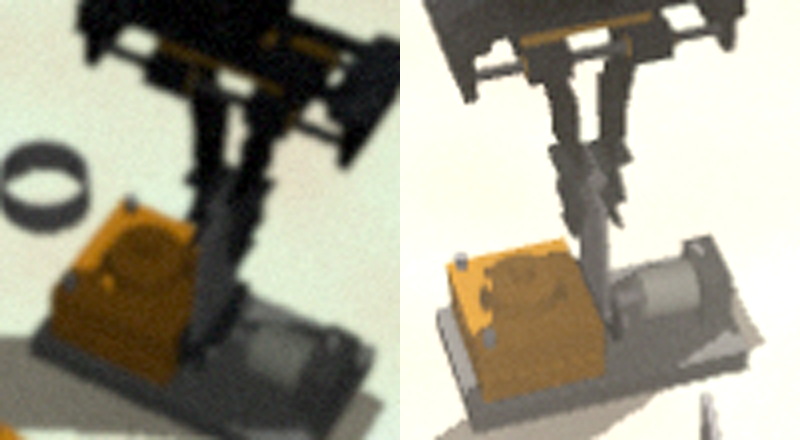

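```bash

python3 -m crank '[[0,0,0.04,0,0,0],[0,0,0,0,0,0],[0,0,0,0,0,0]]' | grep -E "pos|force"
python3 -m crank '[[0,0,0,0,0,0],[0,0,0,0,0,0],[0,0,0,0,0,0],[0,0,0,0,0,0]]' 36 | grep -E "pos|force|width"
python3 -m crank '[[0,0,0,0,0,0],[0,0,0,0,0,0],[0,0,0,0,0,0],[0,0,0,0,0,0]]' 42 | grep -E "pos|force|width"
```

```text
eef_pos: [572.2, 255.2, 198.6]
ft_force: [-6.0, -2.3, 14.4]
eef_pos: [572.5, 255.3, 197.4]
ft_force: [-2.6, 0.0, 8.5]
grip_width: 35.5
eef_pos: [571.8, 255.0, 196.3]
ft_force: [-2.7, -0.5, 5.3]
grip_width: 41.9
```

```bash

python3 -m crank '[[0,0,0,0,0,0],[0,0,0,0,0,0],[0,0,0,0,0,0],[0,0,0,0,0,0],[0,0,0,0,0,0]]' 70 | grep -E "pos|force|width"
python3 -m crank '[[0,0,-0.2,0,0,0],[0,0,-0.5,0,0,0],[0,0,-0.7,0,0,0],[0,0,-0.7,0,0,0],[0,0,-0.7,0,0,0],[0,0,-0.5,0,0,0],[0,0,-0.3,0,0,0],[0,0,0,0,0,0],[0,0,0,0,0,0]]' 
python3 - <<'E'
from h import *
ims=[]
s=robot.observe()
def box(q,name):
    r=cv2.minAreaRect(q[:,:2].astype(np.float32)); print(name,len(q),"c",np.round(r[0],1),"size",np.round(r[1],1),"ang",round(r[2],2))
for n,(x,y,w,h) in (("scene",(280,100,100,110)),("side",(225,90,100,110)),("wrist",(180,100,200,210))):
    p,d=grab_frame(n); c=cv2.resize(p[y:y+h,x:x+w],None,fx=260/w,fy=260/w,interpolation=cv2.INTER_CUBIC); ims.append(c[:270])
    Q=cloud(camera_model(n),d,s).reshape(-1,3)
    t=Q[(abs(Q[:,0]-573)<36)&(abs(Q[:,1]-253)<35)&(Q[:,2]>215)&(Q[:,2]<250)]
    if len(t)>5: box(t,n+" handles"); print(np.percentile(t[:,2],[50,90,98]))
h=min(i.shape[0] for i in ims)
cv2.imwrite("pics/rel.png",np.clip(np.hstack([i[:h] for i in ims])*1.7,0,255).astype(np.uint8))
E
```

```text
eef_pos: [572.0, 254.6, 195.2]
ft_force: [0.1, 0.2, 0.2]
grip_width: 66.1
t: 12.93
eef_pos: [571.8, 254.9, 303.4]
eef_rot: [[-0.191, 0.982, 0.0], [0.982, 0.191, -0.0], [-0.0, 0.0, -1.0]]
ft_force: [1.3, 0.7, -0.8]
grip_width: 70.0
scene handles 96 c [572.8 255.3] size [49.4 32.8] ang 11.22
[227.99390013 236.23946007 238.48630425]
side handles 68 c [573.5 252.2] size [49.3 31.7] ang 10.32
[229.01365879 233.78957409 235.34580544]
wrist handles 745 c [573.8 254.3] size [49.7 30.2] ang 11.08
[231.77592881 234.61838958 235.18244116]
```

View pics/rel.png

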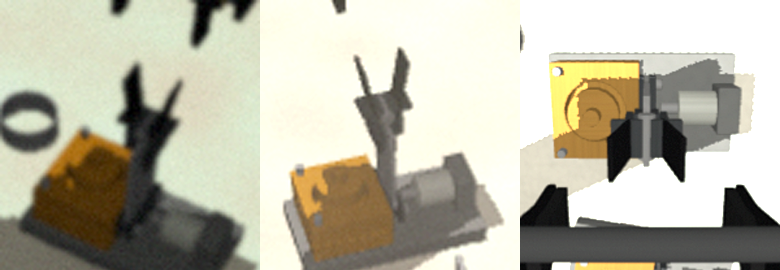

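The clip stands upright on the capped box's tab, with its handles V-shaped and 49.5 mm over the top (50 mm expected at jaw angle 0). Its top is 77 to 78 mm above the tab edge, against 78 mm when fully home. The arm is clear, so I'm handing in.

```bash
python3 - <<'E'
from bench import job_done,robot
print(robot.observe()["t"]); print(job_done())
E
```

```text
13.0833
the job is handed in; nothing more can be done
None
```

The clip is on the middle of the capped box's tab, and I handed the job in at 13.1 s. No verdict was reported.

**What I did:** I pinched the handles at the parking fin down to about 27.4 mm and lifted the clip off. I carried it over the open box with at least 60 mm clearance by calculation. Over the capped box's tab I lowered it by feel. The stem seemed to touch at a TCP height of about 206 mm, though that change was close to sensor noise. A firm stop came at about 199 mm, where I pressed to about 14 N. I then let the jaws close in stages and backed the gripper away upward.

**Last checks:**

| Check | Measured | Expected |
|---|---|---|
| Clip centre | about (573.5, 254), 1 mm or so from the tab middle (573.8, 253) | within 12 mm across, 14 mm along |
| Width over handle tops | 49.5 mm | 50 mm at jaw angle 0 |
| Handle tops above tab edge | 77 to 78 mm in all three views | 78 mm fully home |

The clip looked upright in the pictures. The bystanders stayed in place in every view where I could see them, but I took no separate measurement of them at the end.

**What disagreed or was not confirmed:**
- **Side force:** while pressing home there was a side force of about 4 to 6 N. It was gone after release.
- **Heights:** the cameras differed by 2 to 3 mm on absolute height. By touch the tab edge came out at about 161 mm, against 158 to 160 mm from the images.
- **Stem:** I could not see the stem itself. That it is in is inferred from the clip's height and the firm stop.

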